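# Register the lino block in the corner of the printing jig

### The arm

A 6-joint arm with a two-finger parallel gripper is mounted at the origin on a cart in front of the work surface, level with it; the furniture and walls round the work are solid. World frame = base frame: x ahead of the robot, y to its left, z up, the work surface at z = 0. Lengths are in mm, angles in rad, forces in N, time in s.
With the tool pointing down it reaches from about 300 to 875 mm from the base axis. Payload 6.4 kg.
Tool frame: the origin (TCP) lies at the very end of the fingers, on their centre line; the grasp point (between the pads) lies 19 mm behind it; z points along the fingers, y is the line along which they close (so a half turn about z gives the same grasp; the last joint's range is limited). The gripper opens to 85 mm and grips with 20 to 120 N. Pads are 22 mm wide; open, the fingers measure 114 mm over their backs; the gripper's body (76 mm by 85 mm) begins 54 mm behind the grasp point. The pads swing forward as they close: fully open they stand 13 mm farther back than shut.
Start: joints at [1.018, 0.181, 1.607, -0, 1.354, -0.206], TCP at [195.426, 540.786, 231.288] pointing down, gripper open.
Joint ranges: [-2.99, 2.99], [-0.89, 2.07], [0.3, 2.58], [-1.14, 4.28], [0, 2.63], [-3.12, 3.12]. Speed limits (rad/s): [2.57, 2.57, 3.01, 3.14, 3.14, 3.14].

### API

Orientations are given as a unit quaternion [w, x, y, z].
In Python, from plant import sensors, snapshot, camera_model, job gives the robot as it stands. The module is installed in compiled form; this text tells all that it offers.
- The arm moves only by the tool carry_out, never from a script. Its argument "plan" is one flat list of numbers, 7 for each row, row after row: the finger opening in m, from 0 to 0.0854, then the shift along the tool's x, y, z in m, then the turn, a rotation vector about the tool's x, y, z in degrees. In form: [claw, x, y, z, wx, wy, wz, claw, x, y, z, wx, wy, wz, ...]. A call has 1 to 12 rows; each row is the pose to reach, as a shift and turn from the pose commanded when the call began, along the tool's axes at that moment; what a row does not reach only later rows make up. A row lasts 1/10 s, in which the tool goes at most 50 mm and 8.59 degrees, less where a joint would pass 70% of its speed; a pose out of reach is approached as far as the arm can. A call with a gripper value outside its range is refused whole. The fingers move at their own pace and stop on an object; the grip force is fixed at half the most. Time passes only in rows, so rows that repeat a pose let the fingers close. It gives the time, the measured TCP pose, the force, the opening and the grip force at its end, in the units of the state.
- sensors.state(): the state, without advancing time (a new reading comes with each control period).
- snapshot(name): name is "scene" or "top" or "wrist"; returns the picture (480x640x3 uint8, blue, green, red); there is no depth.
- camera_model(name): a dict with "camera_matrix" (3x3 intrinsics, pixels), "R" (3x3) and "t" (3): a world point X has camera coordinates R X + t. Camera axes: x right, y down, z forward; pixel columns grow to the right and rows downward; lengths in mm; the calibration is good to about 2 mm. The wrist camera is an equidistant fisheye: a pixel r from the principal point sees the ray r / f radians off the axis. A picture is of the moment at which its call begins: read the wrist's pose just before it. camera_model takes no time and is no camera call; for the wrist camera it gives the pose at the moment of the call.
- job.finish_job(): hands the job in; it is judged then, once.
The state is a dict: "t": time; "q": joint angles; "qd": joint speeds; "joint_torque": joint torques, N m; "tcp_pos": TCP position; "tool_rot": TCP orientation; "wrist_force": force on the tool from outside, world axes, zero at the start; "ft_torque": the same for the moment, N m; "gripper_width": finger opening in mm; "gripper_force": force on a finger pad.
Only numpy, scipy, OpenCV 4.12 (cv2) and the standard library are available. Lean on these libraries where they do the work, as an engineer would, in place of code of your own. Each camera call takes 0.05 s, during which the arm holds its last target. There are 200 camera calls.

### The job

Push the mounted lino block back until it lies flat against the long rail of the registration board, before moving it along; then slide it to the left along the rail, keeping it against the rail, until it is fully home in the corner pocket: flat on the rail and hard up to the end stop. Only push or press it with the fingers, never pick it up or tip it, and leave the matchbox, the ink tube and the sanding block where they lie.

Things in the scene. Friction and masses are not known exactly. Their poses are not given: they have to be found in the camera images.
- lino_block: the part: a mounted lino block, a wooden slab with a dark grey lino face half cut with white lines on top, 68 x 120 x 21 mm, about 0.16 kg, loose, lying on the board in front of the rail. Origin at the centre of its underside, x across its 68 mm width, y along its 120 mm length, z up.
- jig: the registration board, fixed: plywood base 180 x 350 x 8 mm carrying plain steel strips 18 mm high (tops 26 mm above the worktop; the block's top is at 29 mm). Origin on the worktop; x from the robot's side to the rail, y along the rail to the pocket (robot's left), z up. Base x -0.095 to 0.085, y -0.175 to 0.175, top z 0.008.
- rail (a point): middle of the rail's working face, at the board's top: 0.055, 0, 0.008 in the board's frame, axes as the board's. The steel rail is 22 mm thick and runs the whole length of the back edge. The block starts in front of it, centre at board y -0.075 to -0.03, long side up to 0.3 rad off the rail.
- jaw_nose (a point): tip of the rounded nose of the short front jaw, at the board's top: -0.024, 0.104, 0.008 in the board's frame. The jaw is 12 mm thick, parallel to the rail, from here left to the end stop; its inner face is at board x -0.018, so the pocket between jaw and rail is 73 mm wide, 5 mm more than the block, open to the right.
- end_stop (a point): middle of the end stop's face, at the board's top: 0.012, 0.155, 0.008 in the board's frame. The end stop closes the left end of the pocket, from the rail forward to board x -0.031.
- pocket (a point): where the centre of the block's underside is when it is fully home: 0.021, 0.095, 0.008 in the board's frame, axes as the board's. Home, the block's long side lies along the rail and its end on the end stop; its right part sticks out of the jaw, so it can still be pushed from the front and from the right.
- matchbox: bystander: a closed matchbox 36 x 53 x 15 mm lying on the board in its near left corner, in front of the jaw. Origin at the centre of its underside.
- ink_tube: bystander: a white ink tube 39 x 134 x 27 mm lying on the worktop behind the rail. Origin at the centre of its underside, long side along y.
- sand_block: bystander: a brown sanding block 61 x 112 x 31 mm lying on the worktop behind the rail. Origin at the centre of its underside, long side along y.

How it is judged:
By the outcome, as a careful person would: the job done as asked, in the order asked, and still so for the second after the job is handed in, with the robot touching nothing.
It also fails if it takes over 48 s, if anything falls off the work surface, if the arm or the gripper's body presses on something with over 40 N, if the wrist force passes 120 N, or if a joint passes its speed limit or range.

## Working session

There is one attempt and no reset: what is moved stays moved. The work goes in short steps, Python scripts to look and compute and a tool call to move; the robot and the scene stay as the last step left them, time stands still between calls to the robot, and variables do not carry over. Pictures are saved under pics/ and viewed, at most 10 in all, crops included, and the job is handed in when it is done.

Besides the shell and the picture viewer there is one more tool, called after ">>>" as name(argument=value, ...) on one line, values as JSON. carry_out: Moves the arm, as the interface text tells. Its arguments: {"type":"object","properties":{"plan":{"type":"array","items":{"type":"number"}}},"required":["plan"]}

```bash
mkdir -p pics
python3 - <<'E'
from plant import sensors, snapshot, camera_model
import cv2
s=sensors.state();print(s)
for n in("top","scene"):
    cv2.imwrite(f"pics/{n}1.png",snapshot(n)); print(n,camera_model(n))
E
```

```text
{'t': 0.0, 'q': array([ 1.01770703e+00,  1.81525263e-01,  1.60800096e+00,  1.46418797e-05,
        1.35381354e+00, -2.06279816e-01]), 'qd': array([ 0.0005386 , -0.00019072, -0.00015768,  0.00117092, -0.00025041,
        0.00153517]), 'joint_torque': array([ 1.20366029e-03, -4.44870615e+01, -3.51336157e+01, -2.78956722e-04,
        9.00539366e-03, -3.36524046e-06]), 'tcp_pos': array([195.11440136, 540.29804082, 230.39643968]), 'tool_rot': array([-3.30402222e-04,  1.72538515e-01,  9.85002385e-01, -8.08692284e-04]), 'wrist_force': array([-0.23106193, -0.38168276,  0.66742915]), 'ft_torque': array([ 7.33092187e-03, -6.02384520e-03,  2.36443049e-05]), 'gripper_force': 0.0, 'gripper_width': 84.9923324881991}
top {'camera_matrix': array([[544.15859797,   0.        , 321.14379335],
       [  0.        , 544.15859797, 242.19650093],
       [  0.        ,   0.        ,   1.        ]]), 'R': array([[-0.00791615, -0.99995833, -0.00454762],
       [-0.99578401,  0.00829856, -0.09135285],
       [ 0.09138678,  0.00380528, -0.9958082 ]]), 't': array([-231.41782386,  548.20727502,  859.04327251])}
scene {'camera_matrix': array([[536.06820377,   0.        , 318.56545546],
       [  0.        , 536.06820377, 239.9505714 ],
       [  0.        ,   0.        ,   1.        ]]), 'R': array([[ 0.59705958, -0.80211211,  0.01166222],
       [-0.60876951, -0.46251498, -0.64457705],
       [ 0.52241701,  0.3777513 , -0.7644504 ]]), 't': array([-529.86506116,  264.16241098,  674.84733936])}
```

View pics/top1.png

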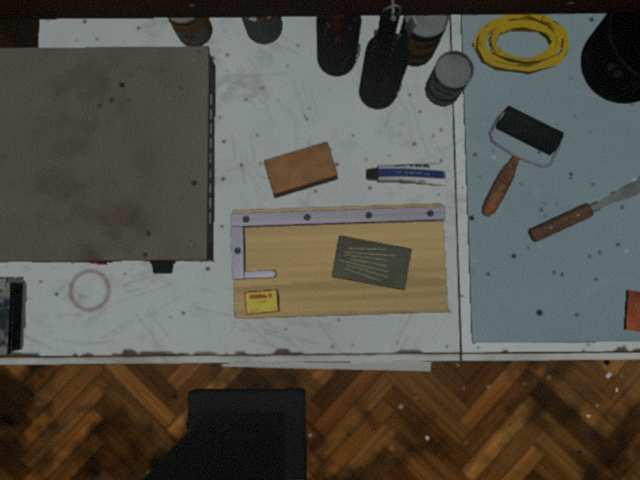

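The top view shows the board at about (233–447, 205–318), with the block near (372, 262), the pocket at left, and a large grey box further left. I'll enlarge the board and look at the scene view.

Run:
```python
import cv2
i=cv2.imread("pics/top1.png")[195:325,225:455]
cv2.imwrite("pics/topc.png",cv2.convertScaleAbs(cv2.resize(i,None,fx=3.4,fy=3.4,interpolation=cv2.INTER_CUBIC),alpha=1.4))
```

```text
(no output)
```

View pics/topc.png

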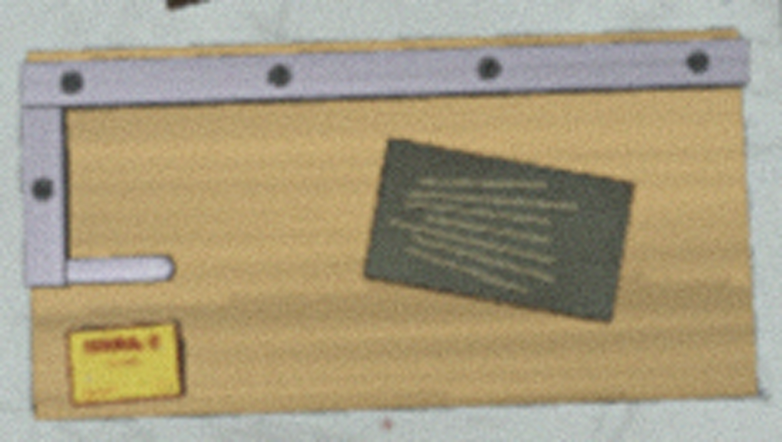

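View pics/scene1.png

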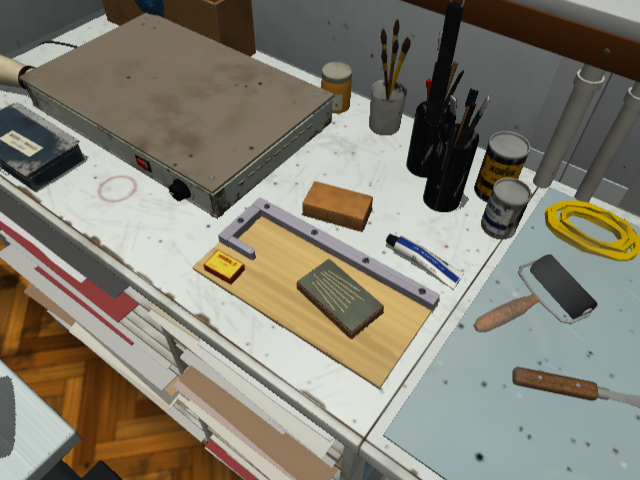

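The enlarged view gives block top corners at crop (388,138), (635,184), (611,322) and (364,276). The rail front edge runs from (66,106) to (745,86), the jaw nose is at (175,268), and the hot plate stands left of the board. Next I'll convert these to world positions.

```bash
cat > h.py <<'E'
import numpy as np
def back(m,px,z):
    K,R,t=m["camera_matrix"],m["R"],m["t"]
    px=np.atleast_2d(px); o=-R.T@t
    d=np.c_[px,np.ones(len(px))]@np.linalg.inv(K).T@R
    return (o+d*((z-o[2])/d[:,2])[:,None])[:,:2]
E
python3 - <<'E'
from plant import camera_model
from h import *
m=camera_model("top")
f=lambda c,z:back(m,np.array([225,195])+(np.array(c)+.5)/3.4-.5,z)
b=f([(388,138),(635,184),(611,322),(364,276)],29)
r=f([(66,106),(745,86)],26)
bd=f([(35,418),(760,397)],8)
j=f([(175,268),(66,258),(66,283)],26)
mb=f([(180,322),(185,395)],15)
print("block",b.round(1),b.mean(0),np.linalg.norm(np.diff(b,axis=0),axis=1))
print("rail",r,"board front",bd,"jaw",j,"mb",mb)
d=r[0]-r[1];a=np.arctan2(-d[0],d[1]);print("yaw",a)
d=b[0]-b[1];print("block yaw",np.arctan2(-d[0],d[1]))
ax,ay=np.array([np.cos(a),np.sin(a)]),np.array([-np.sin(a),np.cos(a)])
O=r[0]-55*ax-155*ay
print("O",O)
for n,p in(("block",b),("c",b.mean(0)[None]),("rail",r),("bd",bd),("jaw",j),("mb",mb)):print(n,np.c_[(p-O)@ax,(p-O)@ay].round(1))
E
```

```text
block [[ 557.  -264.5]
 [ 534.1 -381.4]
 [ 468.9 -368.6]
 [ 491.5 -252.4]] [ 512.87083793 -316.70143681] [119.11831563  66.35664711 118.3151763 ]
rail [[ 573.96732605 -110.68998633]
 [ 580.84500121 -435.48312562]] board front [[ 425.24093551  -93.90187267]
 [ 432.5604321  -442.41419751]] jaw [[ 496.11911734 -162.83115148]
 [ 501.2806148  -111.05578429]
 [ 489.4299253  -111.11542322]] mb [[ 470.63529449 -164.26197304]
 [ 435.89291035 -166.62903593]]
yaw 0.021172391329344013
block yaw -0.19359467945491085
O [ 522.26112849 -266.81964122]
block [[  34.8    1.6]
 [   9.4 -114.8]
 [ -55.5 -100.6]
 [ -30.4   15. ]]
c [[-10.4 -49.7]]
rail [[  55.   155. ]
 [  55.  -169.9]]
bd [[ -93.3  174.9]
 [ -93.4 -173.7]]
jaw [[-23.9 104.5]
 [-17.7 156.2]
 [-29.5 156.4]]
mb [[-49.4 103.6]
 [-84.2 102. ]]
```

```bash
cat >> h.py <<'E'
A=0.0212; O=np.array([522.3,-266.8])
ax=np.array([np.cos(A),np.sin(A)]); ay=np.array([-np.sin(A),np.cos(A)])
def yaw(q): return 2*np.arctan2(q[2],q[1])-np.pi/2   # world angle of tool y
def to(s,bx,by,z,ytool):
    "tool shift (m) and turn (deg) from state s to board x,y (mm), world z, tool-y angle in board (deg)"
    p=np.r_[O+bx*ax+by*ay,z]-s["tcp_pos"]; a=yaw(s["tool_rot"])
    yt=np.array([np.cos(a),np.sin(a)]); xt=np.array([-yt[1],yt[0]])
    w=np.degrees(a-A)-ytool
    return np.r_[p[:2]@xt,p[:2]@yt,-p[2]].round(1),round((w+180)%360-180,2)
def where(s):
    d=s["tcp_pos"][:2]-O
    return np.r_[d@ax,d@ay,s["tcp_pos"][2]].round(1), round(float(np.degrees(yaw(s["tool_rot"])-A)),2)
E
python3 - <<'E'
from plant import sensors
from h import *
s=sensors.state();print(where(s),to(s,-82,-50,150,-90))
E
```

```text
(array([-310. ,  813.9,  230.5]), 68.92) (array([-523.5, -724.1,   80.5]), np.float64(158.92))
```

>>> carry_out(plan=[0.085,-0.5235,-0.724,0.03,0,0,158.9,0.085,-0.5235,-0.724,0.03,0,0,158.9,0.085,-0.5235,-0.724,0.03,0,0,158.9,0.085,-0.5235,-0.724,0.03,0,0,158.9,0.085,-0.5235,-0.724,0.03,0,0,158.9,0.085,-0.5235,-0.724,0.03,0,0,158.9,0.085,-0.5235,-0.724,0.03,0,0,158.9,0.085,-0.5235,-0.724,0.03,0,0,158.9,0.085,-0.5235,-0.724,0.03,0,0,158.9,0.085,-0.5235,-0.724,0.03,0,0,158.9,0.085,-0.5235,-0.724,0.03,0,0,158.9,0.085,-0.5235,-0.724,0.03,0,0,158.9])

```text
t: 1.3
tcp_pos: [360.7, -37.8, 211.2]
tool_rot: [0.0, 0.88, 0.474, 0.0]
wrist_force: [1.7, 0.3, -0.2]
gripper_width: 84.7
gripper_force: 0.0
```

Run:
```python
from plant import sensors
from h import *
s=sensors.state();print(s['t'],s['q'],where(s),to(s,-82,-50,60,-90))
```

```text
1.3 [-4.35495062e-01 -3.24289329e-01  2.12116390e+00  2.42719989e-04
  1.34372728e+00  1.47331697e-01] (array([-156.8,  232.4,  211.2]), -34.61) (array([-189.9,  221.9,  151.2]), np.float64(55.39))
```

>>> carry_out(plan=[0.085,-0.19,0.222,0.145,0,0,55.4,0.085,-0.19,0.222,0.145,0,0,55.4,0.085,-0.19,0.222,0.145,0,0,55.4,0.085,-0.19,0.222,0.145,0,0,55.4,0.085,-0.19,0.222,0.145,0,0,55.4,0.085,-0.19,0.222,0.145,0,0,55.4,0.085,-0.19,0.222,0.145,0,0,55.4,0.085,-0.19,0.222,0.145,0,0,55.4,0.085,-0.19,0.222,0.145,0,0,55.4,0.085,-0.19,0.222,0.145,0,0,55.4])

```text
t: 2.3
tcp_pos: [443.2, -314.8, 66.4]
tool_rot: [-0.0, 1.0, 0.015, -0.0]
wrist_force: [-0.6, 0.4, 0.1]
gripper_width: 85.2
gripper_force: 0.0
```

Run:
```python
from plant import sensors, snapshot
from h import *
import cv2
s=sensors.state();print(s['t'],s['q'],where(s),to(s,-84,-50,12,-90))
cv2.imwrite("pics/s2.png",snapshot("scene")[150:480,150:550])
```

```text
2.3 [-8.36149096e-01  3.22027312e-01  1.80380766e+00  1.58476919e-04
  1.01628869e+00  7.05148202e-01] (array([-80.1, -46.4,  66.4]), -89.53) (array([-3.9,  3.6, 54.4]), np.float64(0.47))
```

View pics/s2.png

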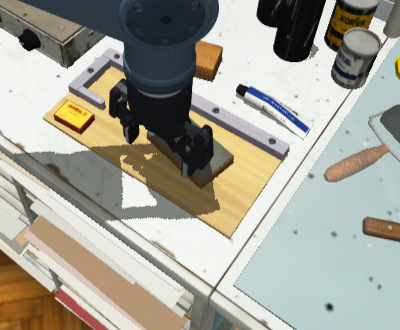

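The gripper now stands in front of the block, with the fingers parallel to the rail and both fingertips visible near (130,130) and (205,165) of the crop. Next is a gentle descent.

>>> carry_out(plan=[0.085,-0.005,0.0036,0.02,0,0,0.5,0.085,-0.005,0.0036,0.04,0,0,0.5,0.085,-0.005,0.0036,0.05,0,0,0.5,0.085,-0.005,0.0036,0.054,0,0,0.5,0.085,-0.005,0.0036,0.054,0,0,0.5,0.085,-0.005,0.0036,0.054,0,0,0.5])

```text
t: 2.95
tcp_pos: [439.1, -319.9, 13.0]
tool_rot: [0.001, 1.0, 0.01, 0.0]
wrist_force: [-0.1, -0.0, 0.5]
gripper_width: 84.6
gripper_force: 0.0
```

Run:
```python
from plant import sensors, snapshot
from h import *
import cv2
s=sensors.state();print(s['t'],s['wrist_force'],where(s),to(s,-85,-50,5,-90))
i=snapshot("scene")[220:400,220:420]
cv2.imwrite("pics/s3.png",cv2.convertScaleAbs(cv2.resize(i,None,fx=3.3,fy=3.3,interpolation=cv2.INTER_CUBIC),alpha=1.5))
```

```text
2.95 [-0.06084213 -0.04913308  0.47230607] (array([-84.3, -51.4,  13. ]), -90.09) (array([-0.7, -1.4,  8. ]), np.float64(-0.09))
```

View pics/s3.png

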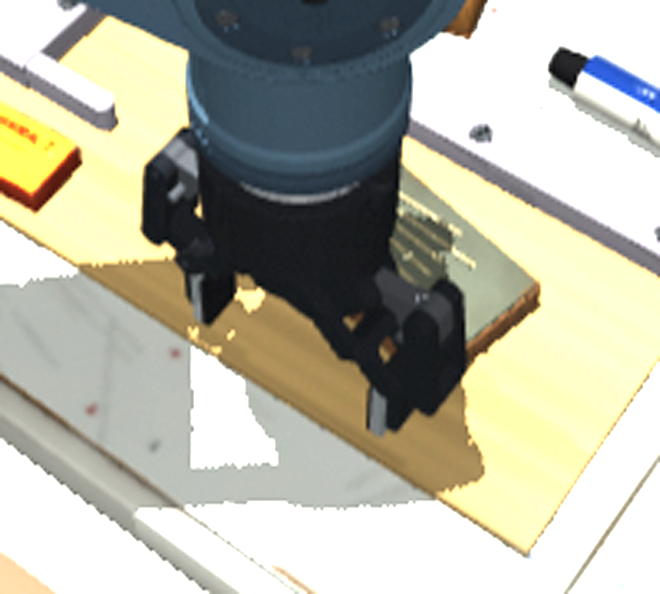

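The right fingertip shows at scene pixel (333.6, 351), clear of the block. I'll check its height by projection.

Run:
```python
from plant import camera_model
from h import *
m=camera_model("scene")
for by in(-94,-102):
  for z in(13,20,26):
    c=m["R"]@np.r_[O-84*ax+by*ay,z]+m["t"];c=m["camera_matrix"]@c;print(by,z,c[:2]/c[2])
```

```text
-94 13 [335.53353583 349.87166187]
-94 20 [335.71232422 347.43944015]
-94 26 [335.86760733 345.32698225]
-102 13 [340.22618357 352.85174262]
-102 20 [340.43916644 350.43127743]
-102 26 [340.62415804 348.32892194]
```

>>> carry_out(plan=[0.085,0,0,0.003,0,0,0,0.085,0,0,0.004,0,0,0,0.085,0,0,0.005,0,0,0,0.085,0,0,0.006,0,0,0,0.085,0,0,0.006,0,0,0])

```text
t: 3.5
tcp_pos: [438.4, -319.6, 6.0]
tool_rot: [-0.0, 1.0, 0.01, -0.0]
wrist_force: [-0.1, -1.2, -0.3]
gripper_width: 84.8
gripper_force: 0.0
```

>>> carry_out(plan=[0.085,0.0,0,0.003,0,0,0,0.085,0.008,0,0.003,0,0,0,0.085,0.014,0,0.003,0,0,0,0.085,0.019,0,0.003,0,0,0,0.085,0.024,0,0.003,0,0,0,0.085,0.029,0,0.003,0,0,0,0.085,0.034,0,0.003,0,0,0,0.085,0.039,0,0.003,0,0,0,0.085,0.043,0,0.003,0,0,0,0.085,0.047,0,0.003,0,0,0,0.085,0.05,0,0.003,0,0,0,0.085,0.052,0,0.003,0,0,0])

```text
t: 4.7
tcp_pos: [490.7, -318.6, 3.2]
tool_rot: [-0.0, 1.0, 0.01, -0.0]
wrist_force: [-2.8, -0.5, 1.8]
gripper_width: 85.0
gripper_force: 1.1
```

Run:
```python
from plant import sensors, snapshot
from h import *
import cv2
s=sensors.state();print(s['t'],s['wrist_force'],where(s))
i=snapshot("scene")[200:380,220:450]
cv2.imwrite("pics/s4.png",cv2.convertScaleAbs(cv2.resize(i,None,fx=3.3,fy=3.3,interpolation=cv2.INTER_CUBIC),alpha=1.2))
```

```text
4.7 [-2.78228903 -0.51106001  1.78112153] (array([-32.7, -51.1,   3.2]), -90.11)
```

View pics/s4.png

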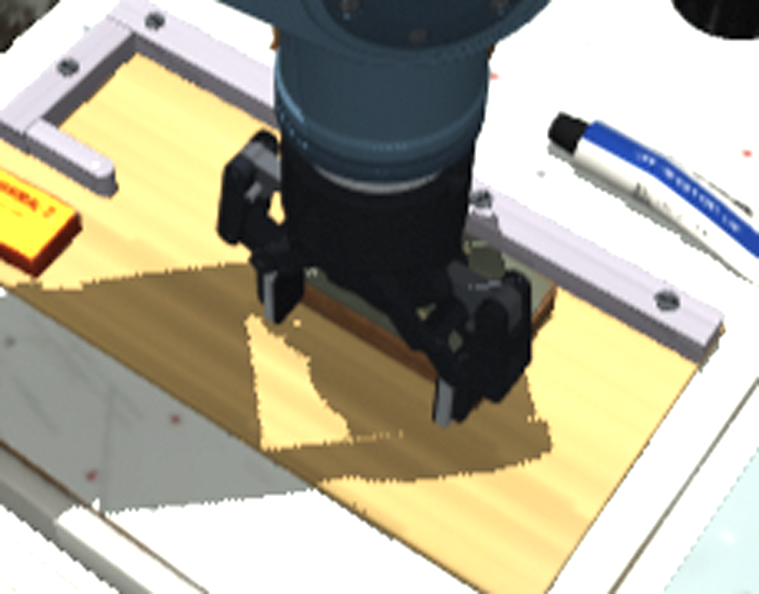

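The block is squared to the fingers, with its front edge parallel to the rail and a small gap left. I'll keep pushing until the force rises.

>>> carry_out(plan=[0.085,0.003,0,0,0,0,0,0.085,0.005,0,0,0,0,0,0.085,0.007,0,0,0,0,0,0.085,0.008,0,0,0,0,0,0.085,0.009,0,0,0,0,0,0.085,0.009,0,0,0,0,0])

```text
t: 5.35
tcp_pos: [499.7, -318.5, 3.2]
tool_rot: [0.0, 1.0, 0.01, 0.0]
wrist_force: [-1.1, 0.5, 0.0]
gripper_width: 85.0
gripper_force: 0.1
```

>>> carry_out(plan=[0.085,0.001,0,0,0,0,0,0.085,0.002,0,0,0,0,0,0.085,0.003,0,0,0,0,0,0.085,0.003,0,0,0,0,0])

```text
t: 5.75
tcp_pos: [501.0, -318.5, 3.1]
tool_rot: [-0.0, 1.0, 0.01, -0.002]
wrist_force: [-8.6, -2.1, 4.4]
gripper_width: 84.9
gripper_force: 4.0
```

Contact with the rail has started. I'll press a little more so both ends seat.

>>> carry_out(plan=[0.085,0.001,0,0,0,0,0,0.085,0.002,0,0,0,0,0,0.085,0.003,0,0,0,0,0,0.085,0.003,0,0,0,0,0])

```text
t: 6.15
tcp_pos: [501.2, -318.6, 3.0]
tool_rot: [-0.001, 1.0, 0.01, -0.004]
wrist_force: [-19.9, -2.3, 11.6]
gripper_width: 85.3
gripper_force: 10.4
```

Run:
```python
from plant import sensors
from h import *
s=sensors.state();print(s['t'],s['wrist_force'],s['ft_torque'],where(s))
```

```text
6.15 [-19.92066887  -2.28857799  11.57740473] [-0.11094555  2.98359435  0.51940039] (array([-22.2, -51.3,   3. ]), -90.02)
```

>>> carry_out(plan=[0.085,-0.015,0,0,0,0,0,0.085,-0.03,0,0,0,0,0,0.085,-0.05,0,-0.02,0,0,0,0.085,-0.09,0,-0.05,0,0,-8,0.085,-0.12,0.01,-0.07,0,0,-16,0.085,-0.12,0.03,-0.07,0,0,-24,0.085,-0.12,0.04,-0.07,0,0,-32,0.085,-0.12,0.04,-0.07,0,0,-40,0.085,-0.12,0.04,-0.07,0,0,-45])

```text
t: 7.05
tcp_pos: [386.5, -361.4, 73.6]
tool_rot: [0.001, 0.919, 0.393, 0.0]
wrist_force: [-0.4, -0.0, -0.4]
gripper_width: 85.1
gripper_force: 0.0
```

Run:
```python
from plant import sensors,snapshot
from h import *
import cv2
s=sensors.state();print(s['t'],s['wrist_force'],where(s))
i=snapshot("top")[195:325,225:455]
cv2.imwrite("pics/top2.png",cv2.convertScaleAbs(cv2.resize(i,None,fx=3.4,fy=3.4,interpolation=cv2.INTER_CUBIC),alpha=1.6))
```

```text
7.05 [-0.39035105 -0.02123032 -0.40143422] (array([-137.8,  -91.7,   73.6]), -44.88)
```

View pics/top2.png

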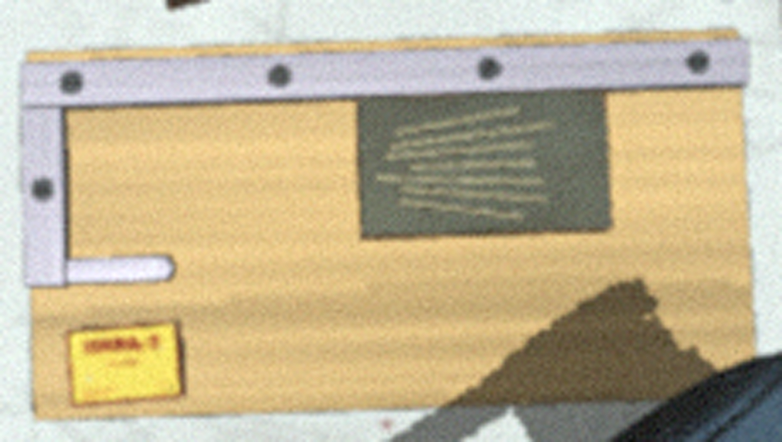

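The block lies flat on the rail, at crop corners (357,101), (606,91), (612,231) and (361,239). Next I'll straddle its front-right corner diagonally, one finger on the front face and one on the right end.

Run:
```python
from plant import sensors,camera_model
from h import *
m=camera_model("top")
p=back(m,np.array([225,195])+(np.array([(357,101),(606,91),(612,231),(361,239)])+.5)/3.4-.5,29)-O
p=np.c_[p@ax,p@ay];print(p.round(1))
yr=p[1:3,1].mean()-.7; s=sensors.state(); s["tcp_pos"]=s["tcp_pos"]
print(yr,to(s,0-20,yr+13-20,70,-45),where(s))
```

```text
[[  52.9   15.8]
 [  54.1 -102.9]
 [ -12.6 -102.9]
 [ -12.9   15.9]]
-103.63700872677383 (array([69.2, 97.2,  3.5]), np.float64(0.31)) (array([-137.7,  -91.5,   73.5]), -44.69)
```

>>> carry_out(plan=[0.06,0.03,0.045,0,0,0,0.3,0.06,0.06,0.08,0,0,0,0.3,0.06,0.069,0.097,0,0,0,0.3,0.06,0.069,0.097,0.005,0,0,0.3,0.06,0.069,0.097,0.025,0,0,0.3,0.06,0.069,0.097,0.045,0,0,0.3,0.06,0.069,0.097,0.056,0,0,0.3,0.06,0.069,0.097,0.061,0,0,0.3,0.06,0.069,0.097,0.063,0,0,0.3,0.06,0.069,0.097,0.063,0,0,0.3])

```text
t: 8.1
tcp_pos: [504.0, -378.6, 10.6]
tool_rot: [0.0, 0.921, 0.389, 0.0]
wrist_force: [0.8, 0.1, 0.2]
gripper_width: 59.8
gripper_force: 0.0
```

Run:
```python
from plant import sensors,snapshot
from h import *
import cv2
s=sensors.state();print(s['t'],s['wrist_force'],s['gripper_width'],where(s),to(s,-4,-95,10,-45))
i=snapshot("scene")[200:380,220:450]
cv2.imwrite("pics/s5.png",cv2.convertScaleAbs(cv2.resize(i,None,fx=3.3,fy=3.3,interpolation=cv2.INTER_CUBIC),alpha=1.2))
```

```text
8.1 [0.77721444 0.05557261 0.21951234] 59.79433812419953 (array([ -20.6, -111.3,   10.6]), -45.44) (array([23.3,  0. ,  0.6]), np.float64(-0.44))
```

View pics/s5.png

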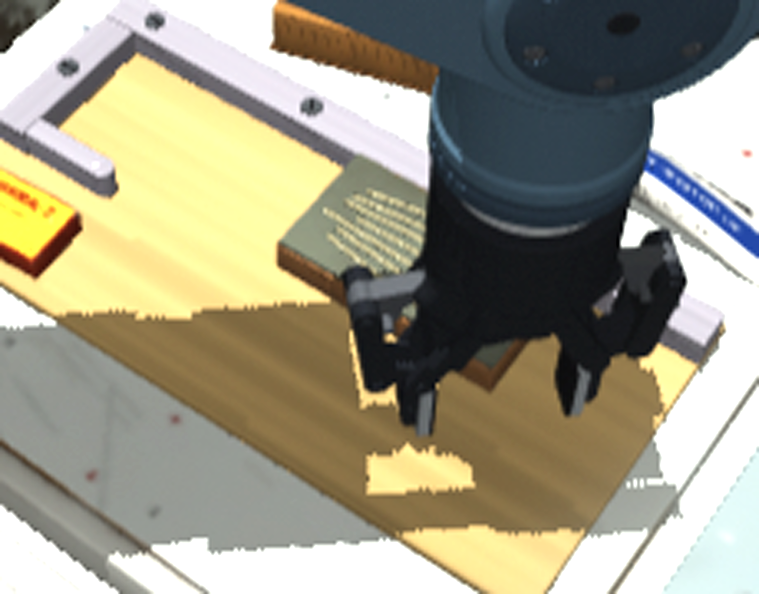

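The fingers straddle the front-right corner without touching it. I'll advance until the front finger presses the block onto the rail.

>>> carry_out(plan=[0.06,0.008,0.001,0,0,0,0,0.06,0.016,0.002,0,0,0,0,0.06,0.021,0.0025,0,0,0,0,0.06,0.024,0.003,0,0,0,0,0.06,0.0247,0.0037,0,0,0,0,0.06,0.0254,0.0044,0,0,0,0,0.06,0.0254,0.0044,0,0,0,0])

```text
t: 8.85
tcp_pos: [524.9, -363.2, 10.1]
tool_rot: [0.0, 0.921, 0.389, -0.0]
wrist_force: [-0.1, -0.2, -0.3]
gripper_width: 60.2
gripper_force: 0.0
```

>>> carry_out(plan=[0.06,0.0007,0.0007,0,0,0,0,0.06,0.0014,0.0014,0,0,0,0,0.06,0.0021,0.0021,0,0,0,0,0.06,0.0021,0.0021,0,0,0,0])

```text
t: 9.25
tcp_pos: [526.9, -363.1, 9.9]
tool_rot: [-0.001, 0.921, 0.389, -0.001]
wrist_force: [-4.9, -0.8, 2.2]
gripper_width: 60.2
gripper_force: 2.4
```

>>> carry_out(plan=[0.06,0.0025,-0.0018,0,0,0,0,0.06,0.0046,-0.0039,0,0,0,0,0.06,0.0067,-0.0061,0,0,0,0,0.06,0.0088,-0.0082,0,0,0,0,0.06,0.0109,-0.0103,0,0,0,0,0.06,0.013,-0.0125,0,0,0,0,0.06,0.0151,-0.0146,0,0,0,0,0.06,0.0172,-0.0168,0,0,0,0])

```text
t: 10.05
tcp_pos: [526.4, -340.2, 9.9]
tool_rot: [0.0, 0.921, 0.389, -0.001]
wrist_force: [-6.3, -5.8, -1.2]
gripper_width: 59.9
gripper_force: 4.0
```

Run:
```python
from plant import sensors
from h import *
s=sensors.state();print(s['t'],s['wrist_force'],s['gripper_width'],where(s))
```

```text
10.05 [-6.32198203 -5.81705093 -1.21516671] 59.890213833656595 (array([  2.6, -73.4,   9.9]), -45.41)
```

>>> carry_out(plan=[0.06,0.0028,-0.0028,0,0,0,0,0.06,0.0056,-0.0057,0,0,0,0,0.06,0.0084,-0.0085,0,0,0,0,0.06,0.0112,-0.0114,0,0,0,0,0.06,0.014,-0.0142,0,0,0,0,0.06,0.0168,-0.0171,0,0,0,0,0.06,0.0196,-0.02,0,0,0,0,0.06,0.0224,-0.0228,0,0,0,0,0.06,0.0252,-0.0256,0,0,0,0,0.06,0.028,-0.0285,0,0,0,0,0.06,0.0308,-0.0313,0,0,0,0,0.06,0.0336,-0.0342,0,0,0,0])

```text
t: 11.25
tcp_pos: [525.3, -292.1, 9.9]
tool_rot: [0.0, 0.921, 0.389, -0.001]
wrist_force: [-6.8, -5.7, 0.7]
gripper_width: 59.9
gripper_force: 4.2
```

Run:
```python
from plant import sensors
from h import *
s=sensors.state();print(s['t'],s['wrist_force'],s['gripper_width'],where(s))
```

```text
11.25 [-6.76061178 -5.67885924  0.67606464] 59.93186969059024 (array([  2.5, -25.4,   9.9]), -45.4)
```

>>> carry_out(plan=[0.06,0.0028,-0.0028,0,0,0,0,0.06,0.0056,-0.0057,0,0,0,0,0.06,0.0084,-0.0085,0,0,0,0,0.06,0.0112,-0.0114,0,0,0,0,0.06,0.014,-0.0142,0,0,0,0,0.06,0.0168,-0.0171,0,0,0,0,0.06,0.0196,-0.02,0,0,0,0,0.06,0.0224,-0.0228,0,0,0,0,0.06,0.0252,-0.0256,0,0,0,0,0.06,0.028,-0.0285,0,0,0,0,0.06,0.0308,-0.0313,0,0,0,0,0.06,0.0336,-0.0342,0,0,0,0])

```text
t: 12.45
tcp_pos: [524.2, -244.1, 9.9]
tool_rot: [0.0, 0.921, 0.389, -0.001]
wrist_force: [-7.4, -5.3, 0.1]
gripper_width: 60.3
gripper_force: 4.4
```

Run:
```python
from plant import sensors
from h import *
s=sensors.state();print(s['t'],s['wrist_force'],s['gripper_width'],where(s))
```

```text
12.45 [-7.41064149 -5.29585972  0.13911074] 60.34465942499443 (array([ 2.3, 22.6,  9.9]), -45.4)
```

>>> carry_out(plan=[0.06,0.0028,-0.0028,0,0,0,0,0.06,0.0056,-0.0057,0,0,0,0,0.06,0.0084,-0.0085,0,0,0,0,0.06,0.0112,-0.0114,0,0,0,0,0.06,0.0133,-0.0135,0,0,0,0,0.06,0.0147,-0.015,0,0,0,0,0.06,0.0154,-0.0157,0,0,0,0])

```text
t: 13.15
tcp_pos: [523.6, -222.0, 9.8]
tool_rot: [-0.0, 0.921, 0.389, -0.002]
wrist_force: [-6.9, -6.2, -0.1]
gripper_width: 60.3
gripper_force: 4.5
```

>>> carry_out(plan=[0.06,0.0007,-0.0007,0,0,0,0,0.06,0.0014,-0.0014,0,0,0,0,0.06,0.0021,-0.0021,0,0,0,0,0.06,0.0021,-0.0021,0,0,0,0])

```text
t: 13.55
tcp_pos: [523.6, -219.1, 9.8]
tool_rot: [-0.0, 0.921, 0.389, -0.002]
wrist_force: [-7.2, -6.2, 0.9]
gripper_width: 60.1
gripper_force: 4.4
```

>>> carry_out(plan=[0.06,0.0007,-0.0007,0,0,0,0,0.06,0.0014,-0.0014,0,0,0,0,0.06,0.0021,-0.0021,0,0,0,0,0.06,0.0021,-0.0021,0,0,0,0])

```text
t: 13.95
tcp_pos: [523.5, -216.2, 9.8]
tool_rot: [-0.0, 0.921, 0.389, -0.002]
wrist_force: [-7.9, -5.8, 0.6]
gripper_width: 59.8
gripper_force: 4.4
```

>>> carry_out(plan=[0.06,0.0007,-0.0007,0,0,0,0,0.06,0.0014,-0.0014,0,0,0,0,0.06,0.0021,-0.0021,0,0,0,0,0.06,0.0021,-0.0021,0,0,0,0])

```text
t: 14.35
tcp_pos: [523.5, -215.6, 10.0]
tool_rot: [0.002, 0.921, 0.389, -0.002]
wrist_force: [-8.6, -14.8, -2.2]
gripper_width: 60.3
gripper_force: 9.3
```

The end stop is met. One firmer press toward both the stop and the rail should seat it.

>>> carry_out(plan=[0.06,0.0014,-0.0007,0,0,0,0,0.06,0.0021,-0.0007,0,0,0,0,0.06,0.0021,-0.0007,0,0,0,0])

```text
t: 14.65
tcp_pos: [523.6, -215.3, 10.0]
tool_rot: [0.002, 0.921, 0.389, -0.003]
wrist_force: [-13.3, -22.1, -2.2]
gripper_width: 60.5
gripper_force: 13.4
```

Stalled at both contacts. Now I'll back off diagonally, lift and look.

>>> carry_out(plan=[0.06,-0.004,0.0,0,0,0,0,0.06,-0.012,0.0,0,0,0,0,0.06,-0.022,0,0,0,0,0,0.06,-0.022,0,-0.03,0,0,0,0.06,-0.022,0,-0.07,0,0,0,0.06,-0.06,-0.04,-0.08,0,0,0,0.06,-0.1,-0.06,-0.08,0,0,0,0.06,-0.14,-0.06,-0.08,0,0,0,0.06,-0.17,-0.06,-0.08,0,0,0,0.06,-0.17,-0.06,-0.08,0,0,0])

```text
t: 15.65
tcp_pos: [362.5, -292.4, 90.6]
tool_rot: [0.001, 0.922, 0.387, -0.0]
wrist_force: [1.2, 0.2, -1.2]
gripper_width: 60.2
gripper_force: 0.0
```

Run:
```python
from plant import sensors,snapshot
from h import *
import cv2
s=sensors.state();print(s['t'],s['wrist_force'],where(s))
i=snapshot("top")[195:325,225:455]
cv2.imwrite("pics/top3.png",cv2.convertScaleAbs(cv2.resize(i,None,fx=3.4,fy=3.4,interpolation=cv2.INTER_CUBIC),alpha=1.6))
```

```text
15.65 [ 1.20905547  0.16617233 -1.19751757] (array([-160.3,  -22.2,   90.6]), -45.62)
```

View pics/top3.png

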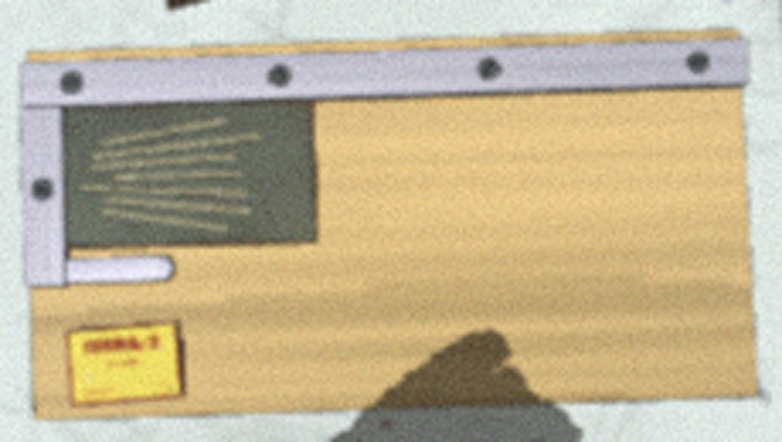

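The block fills the corner: it lies flat on the rail, its left end is on the stop at crop x≈65, and an even gap shows at the jaw. The matchbox hasn't moved and the robot is clear, so I'm handing the job in.

```bash
python3 -c "
from plant import job
print(job.finish_job())"
```

```text
the job is handed in; nothing more can be done
None
```

The lino block is home in the corner pocket, flat on the rail and hard up to the end stop; it was squared to the rail first and the bystanders were not touched. The job was handed in at about 16 s, and no verdict was returned.

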